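# Refill a bin lane and turn its stock sign to green

## Robot

A 6-joint arm with a two-finger parallel gripper is mounted at the origin on the work surface. World frame = base frame: x ahead of the robot, y to its left, z up, the work surface at z = 0. Lengths are in m, angles in rad, forces in N, time in s.
With the tool pointing down it reaches from about 0.275 to 0.825 m from the base axis. Payload 5.2 kg.
Tool frame: the origin (TCP) lies on the centre line of the jaws, within the pads' length; the fingertips stand 25 mm ahead of it and the grasp point (between the pads) lies 6 mm ahead of it; z points along the fingers, y is the direction in which the jaws open and shut (so a half turn about z gives the same grasp; the last joint's range is limited). The gripper opens to 93 mm and grips with 3 to 60 N. Pads are 15 mm wide; open, the fingers measure 128 mm over their backs; the gripper's body (75 mm by 188 mm) begins 65 mm behind the grasp point.
Start: joints at [0.997, 0.259, 1.535, -0, 1.348, -0.203], TCP at [0.199, 0.513, 0.244] pointing down, gripper open.
Joint ranges: [-3.14, 3.14], [-0.91, 2.08], [0.19, 2.58], [-1.22, 4.36], [0.22, 2.71], [-3.12, 3.12]. Speed limits (rad/s): [2.57, 2.57, 3.14, 3.14, 3.14, 3.14].

## Interface

Orientations are given as a unit quaternion [w, x, y, z].
In Python, from station import manip, read_camera, workorder, masks_of gives the robot as it stands.
- The arm moves only by the tool apply_moves, never from a script. Its argument "rows" is a list of rows, each a list of 5 numbers: the shift along the tool's x, y, z in mm, then the turn about the tool's z in rad, then the opening, from -1 (shut) to 1 (fully open). In form: [[dx, dy, dz, turn, gripper], ...]. A call has 1 to 5 rows; each row shifts and turns the pose as measured when the row begins, along the tool's axes as they then stand; what a row does not reach is not made up. A row lasts 1/12 s, in which the tool goes at most 41.7 mm and 7.16 degrees, less where a joint would pass 70% of its speed; a pose out of reach is approached as far as the arm can. A call with a gripper value outside its range is refused whole. The fingers move at their own pace and stop on an object; the grip force is fixed at half the most. Time passes only in rows, so rows that do not move let the fingers close. It gives the time, the measured TCP pose, the force and the opening at its end, in the units of the state.
- manip.read_state(): the state, without advancing time (a new reading comes with each control period).
- read_camera(name): name is "scene" or "top"; returns a dict with "image" (384x512x3 uint8, red, green, blue), "depth" (384x512 float32, m along the optical axis (not along the pixel's ray), 0 where there is no reading), "camera_matrix" (3x3 intrinsics, pixels), "cam_to_world" (4x4, takes a point from camera to world coordinates). Camera axes: x right, y up, looking along -z (the intrinsics and any distortion apply to the point x, -y, -z); pixel columns grow to the right and rows downward; lengths in m; the calibration is good to about 2 mm. A picture is of the moment at which its call begins.
- workorder.close_job(): hands the job in, once; it reports no verdict.
Trained networks look in a picture, given as the dict that the camera call returned (one of the last four; its "shot" number tells which), for a name from the list of things; names that differ only in an ending like _2 or _b are one class to them, and where a whole thing is asked for, a point or a joint stands for the part that bears it (a point fixed in the world has none). Each returns a list of dicts, best first, with "conf" (0 to 1); they miss things now and then, are a little off and sometimes report something else, mostly with a low value. They report only what shows in the picture. A call takes as long as a camera call. They do not tell look-alikes from the thing itself.
- masks_of(picture, label): "pixels" (384x512 bool, what is visible of it) and "position" ([column, row] in pixels, amid what is visible of it).
The state is a dict: "t": time; "joint_pos": joint angles; "joint_vel": joint speeds; "effort": joint torques, N m; "position": TCP position; "tcp_rot": TCP orientation; "wrist_force": force on the tool from outside, world axes, zero at the start; "torque": the same for the moment, N m; "gripper_width": opening from 0.0 (shut) to 1.0 (fully open).
Only numpy, scipy, OpenCV 4.12 (cv2) and the standard library are available. Lean on these libraries where they do the work, as an engineer would, in place of code of your own. Each camera call takes 0.05 s, during which the arm holds its last target.

## Task

The bin of conduit couplings in the lane whose sign still shows its red face towards you has been left part-way in. Push that bin fully home against the rear stop until the spring catch snaps down over its back wall, then spin that lane's two-sided sign half a turn so that its green face looks squarely out of the lane's front, towards you, and let go. Leave the stocked lane beside it and the other things on the bench as they are.

Things in the scene. Friction and masses are not known exactly. Their poses are not given: they have to be found in the camera images.
- refill_lane: sheet steel bin slide fixed to the bench, the lane to serve. Origin on the bench under the middle of the bin's home place; x points from its open front (robot side) to the rear, y left, z up. Floor 4 mm thick, x -170 to +100 mm; guides 22 mm high, 104 mm apart inside, their flared mouths reach x -199 mm, 127 mm apart outside. Left of it, at x 20, y 125 mm, stands the sign's 12 mm post
- refill_stop (a point): top middle of the refill lane's rear stop, on the face the bin's back meets: x 60, y 0, z 52 mm of refill_lane, axes as the lane's. The catch stands behind and above it, up to 88 mm over the bench; its strip reaches forward over the back of the bin's home place, to x 20 mm of refill_lane, its nose's tip 63 mm over the bench
- refill_bin_center (a point): centre (half-way up) of the loose green bin to push home, 0.25 to 0.5 kg, filled with couplings: 120 mm long (x, along the lane), 100 wide, 65 high, walls 4 mm. Stands on the lane's floor, so this point is 36.5 mm over the bench. Starts 45 to 70 mm short of home; at home, against the stop, it is at x 0, y 0 of refill_lane. Sliding takes 2 to 4 N, the catch 2 to 5 N more
- refill_bin_lip (a point): middle of the upper edge of that bin's low front wall (36 mm high, 40 mm over the bench), on the wall's outer face, 60 mm in front (-x) of the bin's centre. A rolled edge projects 6 mm further forward over the top 7 mm. The side rims slope up over the front 43 mm to full height
- refill_catch (a joint): spring catch of the refill lane, a bent dark steel strip 30 mm wide with a red thumb tab, hinged behind the rear stop, its nose hanging about 6 mm below the bin's rim. rad: 0 is down (rest); 0.1 to 0.25 while the bin's back wall lifts it on the way in; it snaps back to 0 in the last 4 mm of the bin's travel and then holds the bin in
- refill_sign (a joint): turn of the refill lane's sign about its upright post, rad, counter-clockwise from above. 0: red face square to the lane's front (starts within 0.3 of it); pi or -pi: green face square to the front. No stops, turns either way, stays where it is left (friction 0.02 N m)
- refill_sign_top (a point): middle of the top edge of the refill lane's sign, on its turning axis, 184 mm over the bench. Upright plate 110 mm wide (its y), 10 thick (x), 80 high (104 to 184 over the bench): a red layer (-x side, white bar) and a green one (+x side, white tick); both show side by side along the top edge. Axes turn with the sign; at joint 0 parallel to refill_lane's
- refill_sign_edge (a point): middle of one upright edge of that sign, 55 mm from its axis along the sign's y, 144 mm over the bench. Red square to the front: at x 20, y 180 mm of refill_lane; green square to the front: at x 20, y 70 mm
- stocked_lane: the neighbouring lane, a bystander of the same make and frame as refill_lane, also with a sign at its left; its bin is home and its sign already shows green to the front
- stocked_bin_center (a point): centre of the bin in the stocked lane, same make and size: leave alone
- stocked_sign_edge (a point): upright edge of the stocked lane's sign, as refill_sign_edge: leave alone. That sign's plate too is 110 mm wide and spans 104 to 184 mm over the bench, its axis at x = 20, y = 125 mm of stocked_lane
- carton_center (a point): centre of a taped cardboard carton 150 x 110 x 85 mm, bystander
- junction_box_center (a point): centre of a light grey junction box 104 x 104 x 52 mm, bystander
- tape_roll_center (a point): centre of a roll of brown tape lying flat, 100 mm across, 48 mm high, bystander
Mind the look-alikes: they are no part of the job. What is shaped like the part that bears refill_bin_center but blue, pink or purple is not meant.

How it is judged:
On the way, in this order (a step that is already met when the one before it is completed fails the run):
1. the refill bin is home and the catch has snapped down over its back wall (x of refill_bin_center in the frame of refill_lane above -0.006 m and value of joint refill_catch below 0.06 rad), for 0.2 s.
2. the sign is turned half round, green to the front (x of refill_sign_edge in the frame of refill_lane between 0.01 and 0.03 m and y of refill_sign_edge in the frame of refill_lane below 0.1 m), for 0.2 s.
At the end, for the whole second after the job is handed in: The refill bin stands flat within 6 mm of its home place with the catch down over its back wall (below 0.06 rad), and that lane's sign is at rest with its green face square to the lane's front to within 0.18 rad (10 degrees) (all of step 1 and all of step 2 and angle between refill_bin_center's own z axis and vertical below 0.06 rad and velocity of joint refill_sign between -0.1 and 0.1 rad/s); the robot touches nothing.
It fails at once if the stocked lane's bin is pushed or lifted more than 12 mm (distance of stocked_bin_center from where it was at the start of the episode above 0.012 m).
It fails at once if the stocked lane's sign is turned by more than about 0.27 rad (distance of stocked_sign_edge from where it was at the start of the episode above 0.015 m).
It fails at once if the carton, the junction box or the tape roll is shifted more than 20 mm (distance of any of carton_center, junction_box_center, tape_roll_center from where it was at the start of the episode above 0.02 m).
It fails at once if the refill bin is tipped by more than 0.3 rad (angle between refill_bin_center's own z axis and vertical above 0.3 rad).
It also fails if it takes over 72 s, if anything falls off the work surface, if the arm or the gripper's body presses on something with over 40 N, if the wrist force passes 120 N, or if a joint passes its speed limit or range.

## Working session

There is one attempt and no reset: what is moved stays moved. The work goes in short steps, Python scripts to look and compute and a tool call to move; the robot and the scene stay as the last step left them, time stands still between calls to the robot, and variables do not carry over. Pictures are saved under pics/ and viewed, and the job is handed in when it is done.

Besides the shell and the picture viewer there is one more tool, called after ">>>" as name([rows], argument=value, ...), one row to a line, values as JSON. apply_moves: Moves the arm, as the interface text tells. Its arguments: {"type":"object","properties":{"rows":{"type":"array"}},"required":["rows"]}

```bash
mkdir -p pics; ls; python3 - <<'E'
from station import manip, read_camera, workorder, masks_of
import cv2, numpy as np, pickle
s=manip.read_state(); print({k:np.round(v,3).tolist() for k,v in s.items()})
for n in ("scene","top"):
    p=read_camera(n); cv2.imwrite(f"pics/{n}0.png",cv2.resize(p["image"][:,:,::-1],(800,600)))
    pickle.dump(p,open(f"{n}0.pkl","wb"))
    print(n,np.round(p["camera_matrix"],1).tolist(),np.round(p["cam_to_world"],3).tolist())
    for l in ["refill_lane","refill_bin_center","refill_catch","refill_sign","carton_center","junction_box_center","tape_roll_center"]:
        for m in masks_of(p,l): print(l,round(m["conf"],2),np.round(m["position"],0),m["pixels"].sum())
E
```

```text
pics
{'t': 0.0, 'joint_pos': [0.997, 0.259, 1.536, 0.0, 1.348, -0.203], 'joint_vel': [0.001, 0.0, 0.002, -0.0, -0.001, -0.0], 'effort': [-0.001, -43.731, -28.4, 0.072, 0.041, -0.0], 'position': [0.199, 0.512, 0.243], 'tcp_rot': [-0.0, 0.184, 0.983, -0.001], 'wrist_force': [0.384, -0.179, -0.39], 'torque': [-0.016, 0.01, 0.027], 'gripper_width': 1.002}
scene [[449.0, 0.0, 256.0], [0.0, 449.0, 188.9], [0.0, 0.0, 1.0]] [[-0.616, -0.68, 0.397, 1.198], [0.788, -0.527, 0.32, 0.49], [-0.008, 0.51, 0.86, 1.517], [0.0, 0.0, 0.0, 1.0]]
refill_lane 0.56 [225. 187.] 1656
refill_lane 0.51 [379. 267.] 1726
refill_bin_center 0.93 [214. 165.] 678
refill_bin_center 0.89 [247. 125.] 787
refill_bin_center 0.82 [192. 111.] 850
refill_bin_center 0.63 [186. 230.] 1106
refill_catch 0.64 [200. 183.] 204
refill_sign 0.66 [236. 177.] 422
refill_sign 0.57 [199. 185.] 178
carton_center 0.65 [376. 268.] 1646
junction_box_center 0.95 [157. 141.] 701
junction_box_center 0.22 [220. 187.] 1684
tape_roll_center 0.32 [376. 268.] 1703
top [[379.9, 0.0, 246.7], [0.0, 379.9, 193.2], [0.0, 0.0, 1.0]] [[-0.025, 0.996, -0.089, 0.412], [-1.0, -0.025, -0.003, -0.029], [-0.005, 0.088, 0.996, 1.478], [0.0, 0.0, 0.0, 1.0]]
refill_lane 0.66 [295. 175.] 1492
refill_lane 0.18 [272. 179.] 187
refill_bin_center 0.95 [378. 236.] 1112
refill_bin_center 0.85 [326. 257.] 911
refill_bin_center 0.83 [278. 125.] 891
refill_bin_center 0.82 [306. 194.] 966
refill_bin_center 0.43 [116. 200.] 1552
refill_catch 0.73 [298. 159.] 212
refill_sign 0.64 [274. 179.] 149
carton_center 0.7 [119. 201.] 1500
junction_box_center 0.58 [377. 181.] 798
tape_roll_center 0.68 [145. 256.] 427
tape_roll_center 0.16 [307. 192.] 952
```

View pics/scene0.png

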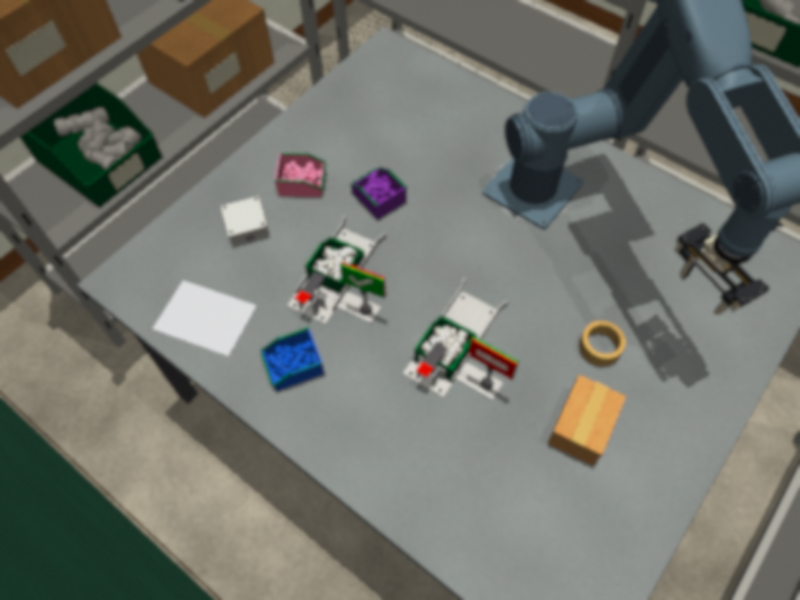

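View pics/top0.png

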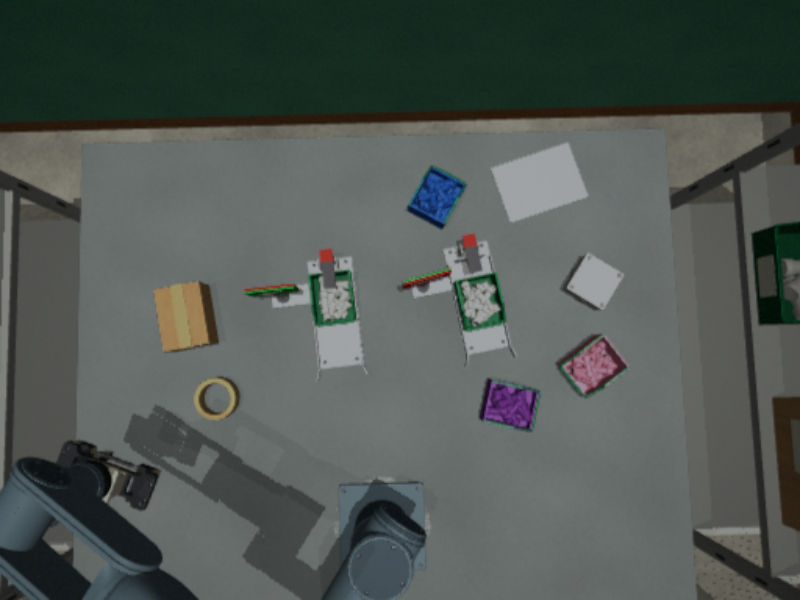

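```bash
python3 - <<'E'
import cv2,numpy as np,pickle
for n,(x0,y0,w) in {"top":(240,140,110),"scene":(180,135,110)}.items():
    p=pickle.load(open(f"{n}0.pkl","rb")); print(p.keys(),[ (k,v) for k,v in p.items() if k not in("image","depth")])
    im=p["image"][y0:y0+w*3//4,x0:x0+w,::-1]
    cv2.imwrite(f"pics/{n}0z.png",cv2.resize(im,(800,600),interpolation=cv2.INTER_CUBIC))
E
```

```text
dict_keys(['image', 'depth', 'camera_matrix', 'cam_to_world', 'shot']) [('camera_matrix', array([[379.86464197,   0.        , 246.66212797],
       [  0.        , 379.86464197, 193.18897773],
       [  0.        ,   0.        ,   1.        ]])), ('cam_to_world', array([[-0.02472702,  0.99576872, -0.08850556,  0.41165477],
       [-0.99967989, -0.02510391, -0.00314758, -0.02936068],
       [-0.0053561 ,  0.0883994 ,  0.99607071,  1.477708  ],
       [ 0.        ,  0.        ,  0.        ,  1.        ]])), ('shot', 2)]
dict_keys(['image', 'depth', 'camera_matrix', 'cam_to_world', 'shot']) [('camera_matrix', array([[448.95557547,   0.        , 256.02632528],
       [  0.        , 448.95557547, 188.91716619],
       [  0.        ,   0.        ,   1.        ]])), ('cam_to_world', array([[-0.61599314, -0.68034467,  0.39709391,  1.19837945],
       [ 0.78770636, -0.5265772 ,  0.3197423 ,  0.49018899],
       [-0.00843438,  0.50975247,  0.86027977,  1.51728006],
       [ 0.        ,  0.        ,  0.        ,  1.        ]])), ('shot', 1)]
```

View pics/top0z.png

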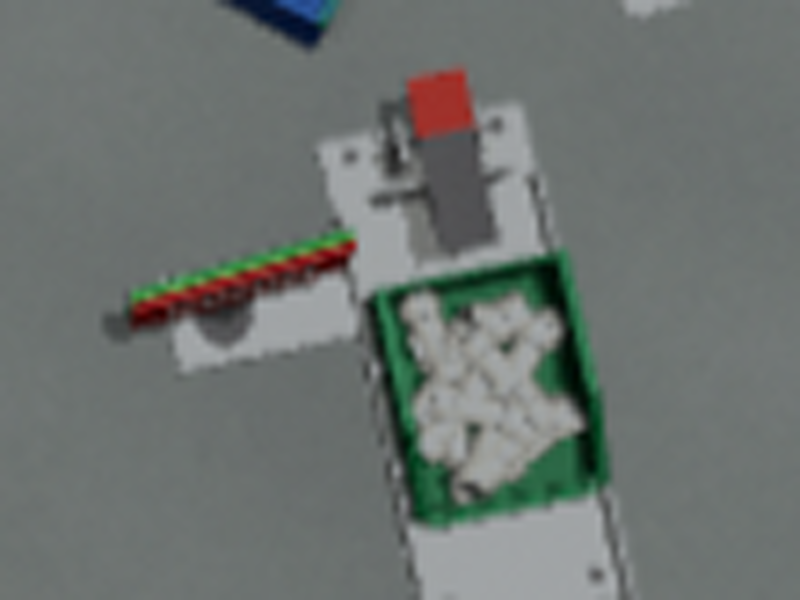

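View pics/scene0z.png

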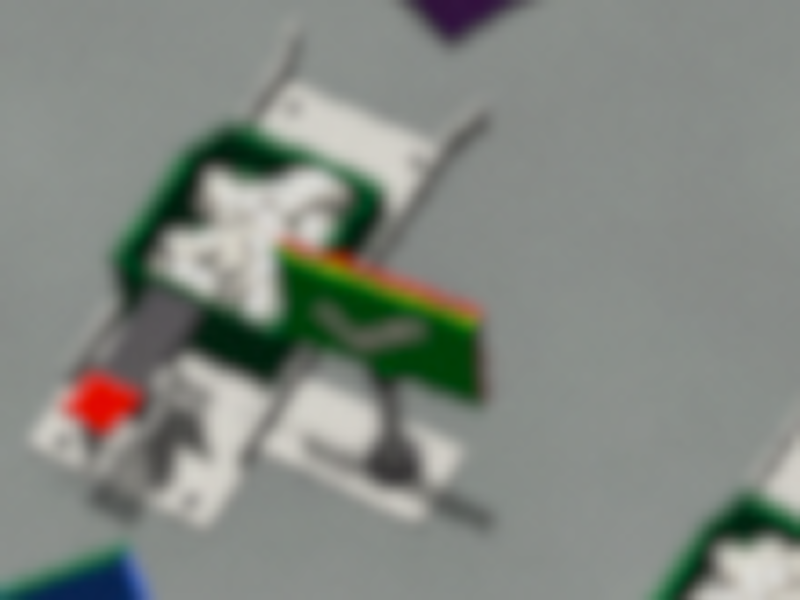

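```bash
cat > h.py <<'E'
import numpy as np,cv2,pickle
def ray(p,uv,z):
    uv=np.atleast_2d(np.asarray(uv,float));K=p["camera_matrix"];T=p["cam_to_world"]
    d=np.c_[(uv[:,0]-K[0,2])/K[0,0],-(uv[:,1]-K[1,2])/K[1,1],-np.ones(len(uv))]@T[:3,:3].T
    o=T[:3,3]; s=(np.asarray(z)-o[2])/d[:,2]; return o+d*s[:,None]
def cloud(p):
    v,u=np.mgrid[:384,:512];K=p["camera_matrix"];T=p["cam_to_world"];D=p["depth"]
    P=np.stack([(u-K[0,2])/K[0,0]*D,-(v-K[1,2])/K[1,1]*D,-D],-1)
    return P@T[:3,:3].T+T[:3,3]
def proj(p,X):
    K=p["camera_matrix"];T=p["cam_to_world"];c=(np.atleast_2d(X)-T[:3,3])@T[:3,:3]
    return np.c_[K[0,0]*c[:,0]/-c[:,2]+K[0,2],-K[1,1]*c[:,1]/-c[:,2]+K[1,2]]
def L2W(L,P):
    P=np.atleast_2d(P);c,s=np.cos(L[2]),np.sin(L[2])
    return np.c_[L[0]+c*P[:,0]-s*P[:,1],L[1]+s*P[:,0]+c*P[:,1],P[:,2]]
E
python3 - <<'E'
from h import *
p=pickle.load(open("top0.pkl","rb")); q=pickle.load(open("scene0.pkl","rb"))
z=lambda a:np.array(a)/800*110-0.5*(1-110/800)
T0=np.array([240,140]);S0=np.array([180,135])
t=lambda *a:z(a)+T0
s=lambda *a:z(a)+S0
f=lambda a,b:np.array([a,b])*0.64-0.18
# pixel picks, lane coords fn(d)
obs=[(p,t(375,290),lambda d:(60-d,50,.069)),(p,t(570,250),lambda d:(60-d,-50,.069)),
(p,t(607,490),lambda d:(-60-d,-50,.042)),(p,t(413,525),lambda d:(-60-d,50,.042)),
(q,s(120,258),lambda d:(60-d,-50,.069)),(q,s(232,128),lambda d:(-60-d,-50,.04)),(q,s(382,190),lambda d:(-60-d,50,.04)),
(q,s(285,340),lambda d:(60-d,50,.069))]
from scipy.optimize import least_squares
obs+=[(p,f(468,357),lambda d:(-170,52,.004)),(p,f(511,347),lambda d:(-170,-52,.004)),
(p,t(318,143),lambda d:(100,52,.004)),(p,t(522,100),lambda d:(100,-52,.004)),
(q,s(270,85),lambda d:(-170,-52,.004)),(q,s(440,150),lambda d:(-170,52,.004))]
def pts(x):
    r=[]
    for c,uv,fn in obs:
        P=np.array(fn(x[3]*1000));P[:2]/=1000
        r.append(proj(c,L2W(x,P))[0]-uv)
    return np.array(r)
o=least_squares(lambda x:pts(x).ravel(),[.55,-.15,.2,.05],loss="soft_l1",f_scale=1,x_scale=[.01,.01,.01,.01])
print(o.x);print(pts(o.x).round(1).tolist())
L=o.x
e=np.concatenate([ray(p,[t(130,297),t(355,240)],.184)]);print("sign top",e, "mid",e.mean(0),"ang",np.arctan2(*(e[0]-e[1])[:2][::-1])-np.pi/2-L[2], np.linalg.norm(e[0]-e[1]))
e=np.concatenate([ray(q,[s(278,240),s(485,310)],.184)]);print("sign top",e, "mid",e.mean(0),"ang",np.arctan2(*(e[1]-e[0])[:2][::-1])-np.pi/2-L[2], np.linalg.norm(e[0]-e[1]))
print("axis by lane",L2W(L,[.02,.125,.184]), "stop",L2W(L,[.06,0,.052]),"bin",L2W(L,[-L[3],0,.0365]),"lip",L2W(L,[-L[3]-.06,0,.04]))
C=cloud(p)
for nm,u in (("floor front",f(490,335)),("sign",t(240,270)),("board",(330,230)),("binmid",t(490,380))):
    u=np.round(u).astype(int);print(nm,C[u[1]-1:u[1]+2,u[0]-1:u[0]+2].reshape(-1,3).mean(0))
E
```

```text
[ 0.58437176 -0.24226421  0.1921314   0.05030216]
[[-0.2, -0.1], [-0.9, -0.3], [0.0, -1.5], [0.9, -0.7], [-1.1, -1.1], [-0.3, -1.6], [0.9, -0.9], [-1.2, -2.5], [-0.3, -1.6], [-1.6, -1.0], [0.1, 0.0], [-2.1, 0.3], [2.1, -1.2], [0.8, -1.0]]
sign top [[ 0.56966408 -0.0633181   0.184     ]
 [ 0.59405583 -0.17023593  0.184     ]] mid [ 0.58185996 -0.11677701  0.184     ] ang 0.0321654815876925 0.10966485726323244
sign top [[ 0.596659   -0.16719494  0.184     ]
 [ 0.56628158 -0.06189199  0.184     ]] mid [ 0.58147029 -0.11454346  0.184     ] ang 0.08872007033737106 0.109596987216009
axis by lane [[ 0.58013481 -0.11574525  0.184     ]] stop [[ 0.64326773 -0.23080712  0.052     ]] bin [[ 0.53499519 -0.25186948  0.0365    ]] lip [[ 0.47609922 -0.26332657  0.04      ]]
floor front [ 0.45527387 -0.2796585   0.0031222 ]
sign [ 0.58009488 -0.11699688  0.18383519]
board [ 0.39191356 -0.343884   -0.00237064]
binmid [ 0.53798962 -0.25369999  0.0419076 ]
```

>>> apply_moves([
  [0,0,0,-0.113,-1],
  [0,0,0,-0.113,-1],
  [0,0,0,-0.113,-1],
  [0,0,0,-0.113,-1],
  [0,0,0,-0.113,-1],
])

```text
t: 1.22
position: [0.1993, 0.5127, 0.2438]
tcp_rot: [0.0, -0.108, 0.994, 0.0]
wrist_force: [0.2, 1.1, 0.0]
gripper_width: 0.691
```

```bash
cat >> h.py <<'E'
L0=np.array([.58437,-.24226,.19213])
def st():
    from station import manip
    s=manip.read_state();w,x,y,z=s["tcp_rot"]
    yaw=np.arctan2(2*(x*y+w*z),1-2*(y*y+z*z))
    return s,yaw
def W2L(L,P):
    P=np.atleast_2d(P)-[L[0],L[1],0];c,s=np.cos(L[2]),np.sin(L[2]);return np.c_[c*P[:,0]+s*P[:,1],-s*P[:,0]+c*P[:,1],P[:,2]]
def to(world,yawt=None):
    s,yaw=st();d=np.array(world)-s["position"]
    print("t",round(s["t"],2),"pos",np.round(s["position"],4),"lane",np.round(W2L(L0,s["position"])[0],4),"yaw",round(yaw,3),"j",np.round(s["joint_pos"],2),"F",np.round(s["wrist_force"],1),"g",round(s["gripper_width"],2))
    c,n=np.cos(yaw),np.sin(yaw)
    print("tool mm",np.round(1000*np.array([c*d[0]+n*d[1],n*d[0]-c*d[1],-d[2]]),1))
    if yawt is not None: print("turn",round((-(yawt-yaw)+np.pi)%(2*np.pi)-np.pi,3))
E
python3 - <<'E'
from h import *
to([.437,-.271,.243],np.pi+.192)
E
```

```text
t 1.22 pos [0.1993 0.5127 0.2438] lane [-0.2338  0.8146  0.2438] yaw -2.926 j [ 1.    0.26  1.53  0.    1.35 -0.79] F [0.2 1.1 0. ] g 0.69
tool mm [-6.430e+01 -8.164e+02  8.000e-01]
turn 0.024
```

>>> apply_moves([
  [-12,-38,0,0.024,-1],
  [-12,-38,0,0,-1],
  [-12,-38,0,0,-1],
  [-12,-38,0,0,-1],
  [-12,-38,0,0,-1],
])

```text
t: 1.63
position: [0.2957, 0.3396, 0.2426]
tcp_rot: [0.0, -0.106, 0.994, 0.002]
wrist_force: [0.8, 1.0, 0.3]
gripper_width: 0.334
```

>>> apply_moves([
  [0,-40,0,0,-1],
  [0,-40,0,0,-1],
  [0,-40,0,0,-1],
  [0,-40,0,0,-1],
  [0,-40,0,0,-1],
])

```text
t: 2.05
position: [0.3402, 0.1362, 0.2428]
tcp_rot: [0.003, -0.107, 0.994, 0.002]
wrist_force: [-0.0, 0.2, -0.0]
gripper_width: 0.01
```

>>> apply_moves([
  [0,-40,0,0,-1],
  [0,-40,0,0,-1],
  [0,-40,0,0,-1],
  [0,-40,0,0,-1],
  [0,-40,0,0,-1],
])

```text
t: 2.47
position: [0.3821, -0.0684, 0.2443]
tcp_rot: [0.007, -0.107, 0.994, 0.001]
wrist_force: [0.7, 0.4, 0.8]
gripper_width: 0.01
```

```bash
python3 - <<'E'
from h import *
to([.437,-.271,.243],np.pi+.192)
E
```

```text
t 2.47 pos [ 0.3821 -0.0684  0.2443] lane [-0.1653  0.2093  0.2443] yaw -2.927 j [-0.48 -0.05  1.89  0.01  1.3  -2.26] F [0.7 0.4 0.8] g 0.01
tool mm [ -10.5 -209.7    1.3]
turn 0.022
```

>>> apply_moves([
  [-2,-40,0,0.02,-1],
  [-2,-40,0,0,-1],
  [-2,-40,0,0,-1],
  [-2,-40,0,0,-1],
  [-2,-40,0,0,-1],
])

```text
t: 2.88
position: [0.4298, -0.2713, 0.2458]
tcp_rot: [0.008, -0.095, 0.995, 0.0]
wrist_force: [1.3, 0.5, -0.4]
gripper_width: 0.008
```

```bash
python3 - <<'E'
from h import *
from station import read_camera
to([.437,-.271,.1],np.pi+.192)
p=read_camera("scene");x0,y0,w=160,110,130
cv2.imwrite("pics/s1.png",cv2.resize(p["image"][y0:y0+w*3//4,x0:x0+w,::-1],(800,600),interpolation=cv2.INTER_CUBIC))
E
```

```text
t 2.88 pos [ 0.4298 -0.2713  0.2458] lane [-0.1573  0.001   0.2458] yaw -2.952 j [-0.79  0.17  1.64  0.01  1.32 -2.56] F [ 1.3  0.5 -0.4] g 0.01
tool mm [ -7.1  -1.1 145.8]
turn -0.003
```

View pics/s1.png

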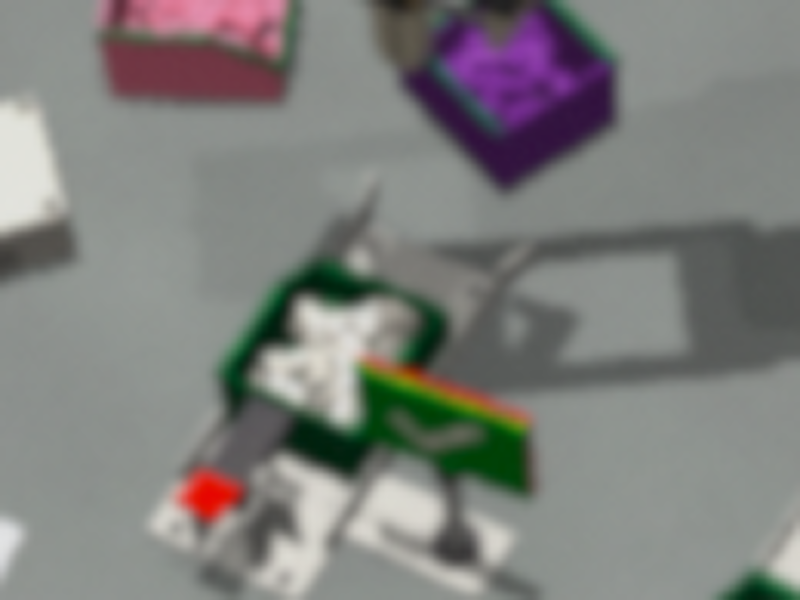

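>>> apply_moves([
  [-1,0,38,0,-1],
  [-1,0,38,0,-1],
  [-1,0,38,0,-1],
  [0,0,30,0,-1],
  [0,0,0,0,-1],
])

```text
t: 3.35
position: [0.4403, -0.2882, 0.0995]
tcp_rot: [0.012, -0.089, 0.996, -0.008]
wrist_force: [-0.6, 0.1, -0.6]
gripper_width: 0.005
```

```bash
python3 - <<'E'
from h import *
from station import read_camera
to([.437,-.271,.04],np.pi+.192)
for n,x0,y0,w in (("scene",160,110,130),("top",240,150,130)):
    p=read_camera(n)
    cv2.imwrite(f"pics/{n}2.png",cv2.resize(p["image"][y0:y0+w*3//4,x0:x0+w,::-1],(800,600),interpolation=cv2.INTER_CUBIC))
E
```

```text
t 3.35 pos [ 0.4403 -0.2882  0.0995] lane [-0.1502 -0.0175  0.0995] yaw -2.963 j [-0.8   0.35  1.8   0.01  0.96 -2.55] F [-0.6  0.1 -0.6] g 0.01
tool mm [ 0.2 17.5 59.5]
turn -0.014
```

View pics/scene2.png

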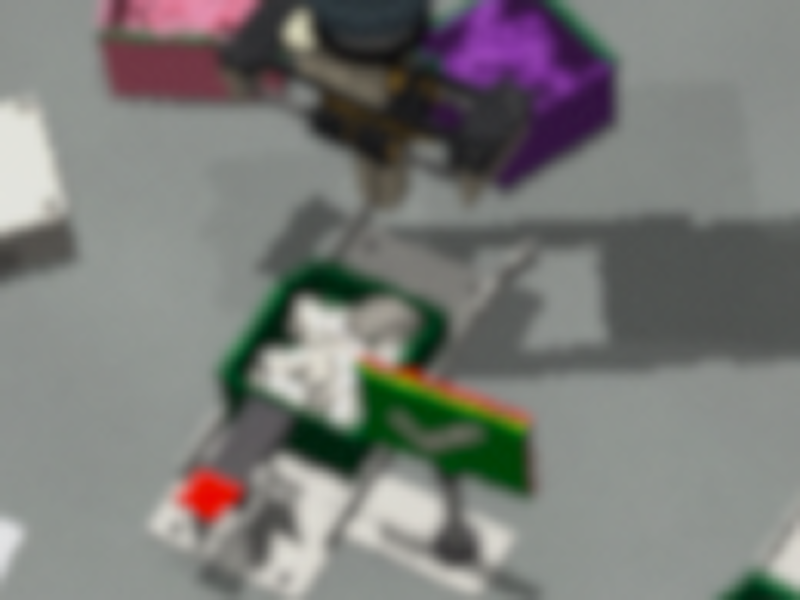

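View pics/top2.png

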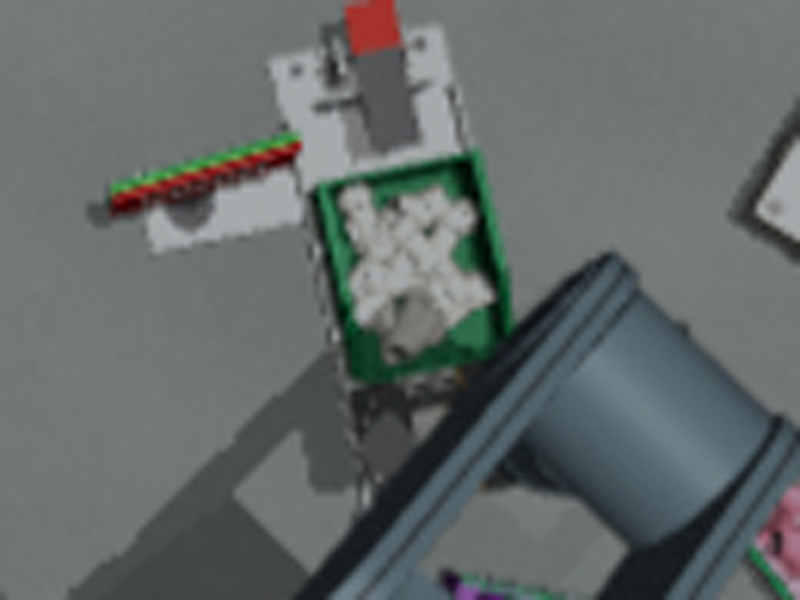

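>>> apply_moves([
  [0,17,0,0,-1],
  [0,0,20,0,-1],
  [0,0,20,0,-1],
  [0,0,15,0,-1],
  [0,0,0,0,-1],
])

```text
t: 3.87
position: [0.4492, -0.2801, 0.062]
tcp_rot: [0.023, -0.09, 0.995, -0.02]
wrist_force: [0.9, 0.1, -0.3]
gripper_width: 0.003
```

```bash
python3 - <<'E'
from h import *
to([.437,-.271,.04],np.pi+.192)
E
```

```text
t 3.87 pos [ 0.4492 -0.2801  0.062 ] lane [-0.1399 -0.0113  0.062 ] yaw -2.96 j [-0.77  0.39  1.86  0.01  0.84 -2.53] F [ 0.9  0.1 -0.3] g 0.0
tool mm [10.4 11.1 22. ]
turn -0.011
```

>>> apply_moves([
  [5,6,10,0,-1],
  [3,4,10,0,-1],
  [0,0,0,0,-1],
])

```text
t: 4.12
position: [0.4451, -0.2759, 0.0491]
tcp_rot: [0.027, -0.091, 0.995, -0.025]
wrist_force: [-0.4, 0.4, -0.4]
gripper_width: 0.007
```

```bash
python3 - <<'E'
from h import *
to([.437,-.271,.04],np.pi+.192)
E
```

```text
t 4.12 pos [ 0.4451 -0.2759  0.0491] lane [-0.1431 -0.0064  0.0491] yaw -2.958 j [-0.77  0.39  1.89  0.01  0.78 -2.54] F [-0.4  0.4 -0.4] g 0.01
tool mm [7.1 6.3 9.1]
turn -0.009
```

>>> apply_moves([
  [2,6,10,0,-1],
  [0,0,0,0,-1],
  [-4,0,0,0,-1],
  [-8,0,1,0,-1],
  [-8,0,1,0,-1],
])

```text
t: 4.53
position: [0.4681, -0.2722, 0.0485]
tcp_rot: [0.032, -0.09, 0.995, -0.031]
wrist_force: [-2.3, -0.1, -1.4]
gripper_width: 0.007
```

```bash
python3 - <<'E'
from h import *
to([.51,-.257,.042],np.pi+.192)
E
```

```text
t 4.53 pos [ 0.4681 -0.2722  0.0485] lane [-0.1198 -0.0072  0.0485] yaw -2.958 j [-0.74  0.41  1.86  0.01  0.78 -2.49] F [-2.3 -0.1 -1.4] g 0.01
tool mm [-44.    7.3   6.5]
turn -0.009
```

>>> apply_moves([
  [-8,2,2,0,-1],
  [-8,2,2,0,-1],
  [-8,0,2,0,-1],
  [-6,0,1,0,-1],
])

```text
t: 4.87
position: [0.5007, -0.2637, 0.0449]
tcp_rot: [0.031, -0.091, 0.995, -0.032]
wrist_force: [-6.4, -1.2, 3.1]
gripper_width: 0.005
```

```bash
python3 - <<'E'
from h import *
from station import read_camera
to([.51,-.257,.042],np.pi+.192)
for n,x0,y0,w in (("scene",160,110,130),("top",240,130,130)):
    p=read_camera(n)
    cv2.imwrite(f"pics/{n}3.png",cv2.resize(p["image"][y0:y0+w*3//4,x0:x0+w,::-1],(800,600),interpolation=cv2.INTER_CUBIC))
E
```

```text
t 4.87 pos [ 0.5007 -0.2637  0.0449] lane [-0.0862 -0.0051  0.0449] yaw -2.957 j [-0.68  0.45  1.81 -0.    0.79 -2.43] F [-6.4 -1.2  3.1] g 0.0
tool mm [-10.4   4.9   2.9]
turn -0.007
```

View pics/scene3.png

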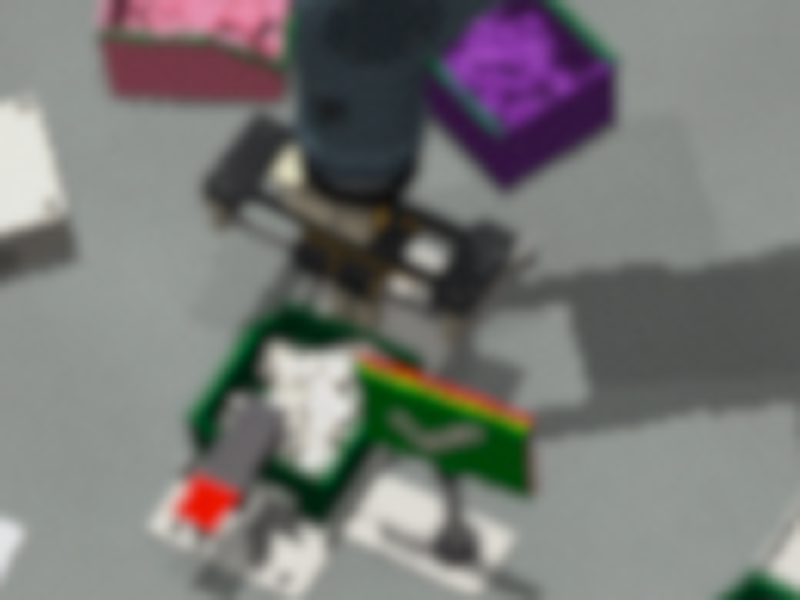

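View pics/top3.png

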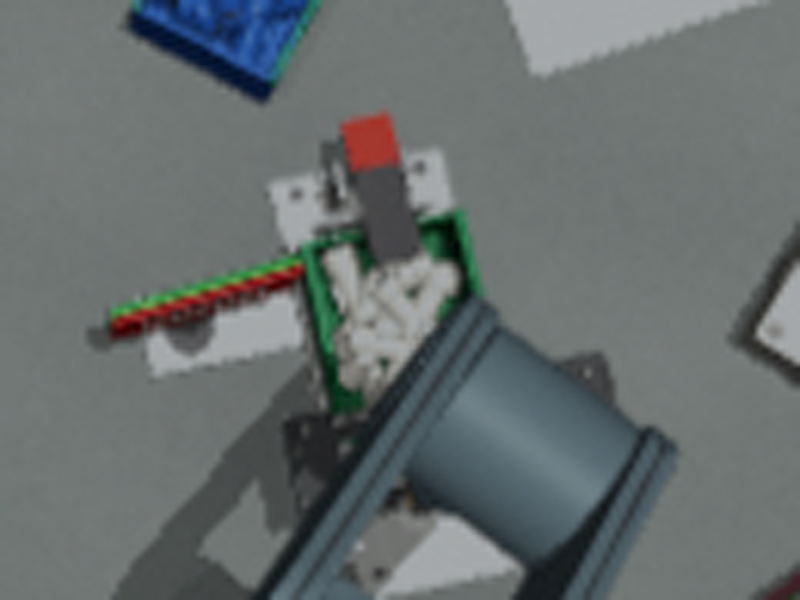

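>>> apply_moves([
  [-5,2,1,0,-1],
  [-5,2,1,0,-1],
  [-4,0,1,0,-1],
])

```text
t: 5.22
position: [0.5108, -0.2577, 0.0415]
tcp_rot: [0.026, -0.093, 0.995, -0.032]
wrist_force: [-31.4, -8.3, 20.6]
gripper_width: 0.006
```

```bash
python3 - <<'E'
from h import *
to([.51,-.257,.042],np.pi+.192)
E
```

```text
t 5.22 pos [ 0.5108 -0.2577  0.0415] lane [-0.0752 -0.0011  0.0415] yaw -2.954 j [-0.66  0.47  1.79 -0.01  0.8  -2.4 ] F [-31.4  -8.3  20.6] g 0.01
tool mm [ 0.6  0.9 -0.5]
turn -0.004
```

>>> apply_moves([
  [6,0,0,0,-1],
  [10,0,0,0,-1],
  [15,0,0,0,-1],
  [0,0,0,0,-1],
])

```text
t: 5.55
position: [0.4796, -0.2628, 0.0391]
tcp_rot: [0.026, -0.093, 0.995, -0.031]
wrist_force: [-0.1, 0.3, 0.3]
gripper_width: 0.006
```

```bash
python3 - <<'E'
from h import *
from station import read_camera
to([.51,-.257,.042],np.pi+.192)
for n,x0,y0,w in (("scene",160,110,130),("top",240,130,130)):
    p=read_camera(n); pickle.dump(p,open(f"{n}4.pkl","wb"))
    cv2.imwrite(f"pics/{n}4.png",cv2.resize(p["image"][y0:y0+w*3//4,x0:x0+w,::-1],(800,600),interpolation=cv2.INTER_CUBIC))
E
```

```text
t 5.55 pos [ 0.4796 -0.2628  0.0391] lane [-1.067e-01 -1.000e-04  3.910e-02] yaw -2.953 j [-0.7   0.44  1.85 -0.01  0.77 -2.45] F [-0.1  0.3  0.3] g 0.01
tool mm [-30.9  -0.   -2.9]
turn -0.003
```

View pics/scene4.png

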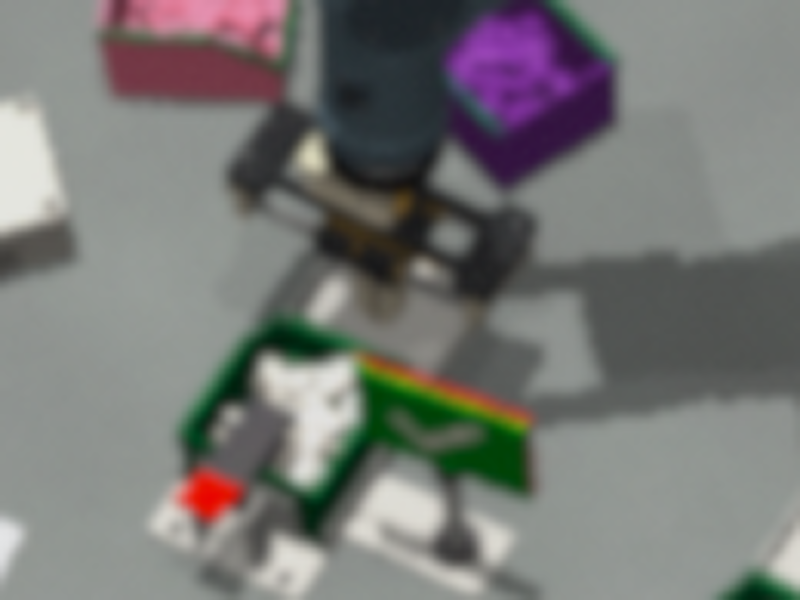

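View pics/top4.png

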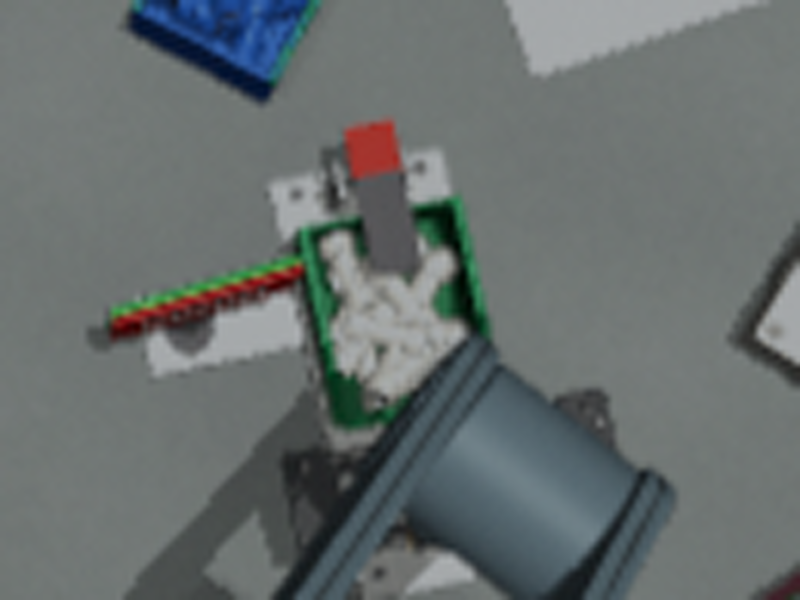

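```bash
python3 - <<'E'
from h import *
p=pickle.load(open("top4.pkl","rb"));q=pickle.load(open("scene4.pkl","rb"))
t=lambda c,x0,y0:np.array(c)/800*130-0.5*(1-130/800)+[x0,y0]
print(W2L(L0,ray(p,[t((301,230),240,130),t((462,197),240,130)],.069)))
print(W2L(L0,ray(p,[t((348,150),240,130),t((397,140),240,130)],.08)))
print(W2L(L0,ray(q,[t((185,440),160,110),t((312,520),160,110)],.069)))
p0=pickle.load(open("top0.pkl","rb"));C=cloud(p0);C4=cloud(p)
# catch depth profile along lane y=0
for x in np.arange(.02,.11,.01):
    r=[]
    for pp,CC in((p0,C),(p,C4)):
        u=np.round(proj(pp,L2W(L0,[x,0,.075]))[0]).astype(int); r.append(CC[u[1],u[0],2])
    print(round(x,2),np.round(r,4))
# stocked lane zoom
x0,y0,w=150,140,110
cv2.imwrite("pics/st.png",cv2.resize(p0["image"][y0:y0+w*3//4,x0:x0+w,::-1],(800,600),interpolation=cv2.INTER_CUBIC))
E
```

```text
[[ 0.05735007  0.04828839  0.069     ]
 [ 0.05596679 -0.05193624  0.069     ]]
[[ 0.09742713  0.01104361  0.08      ]
 [ 0.09699371 -0.01929645  0.08      ]]
[[ 0.06609832 -0.03968599  0.069     ]
 [ 0.08023157  0.05883823  0.069     ]]
0.02 [-0.0025  0.0463]
0.03 [0.0797 0.0773]
0.04 [0.0806 0.0847]
0.05 [0.0805 0.0831]
0.06 [0.083  0.0798]
0.07 [0.0762 0.0771]
0.08 [0.0799 0.0785]
0.09 [0.0812 0.0816]
0.1 [0.0846 0.0865]
```

View pics/st.png

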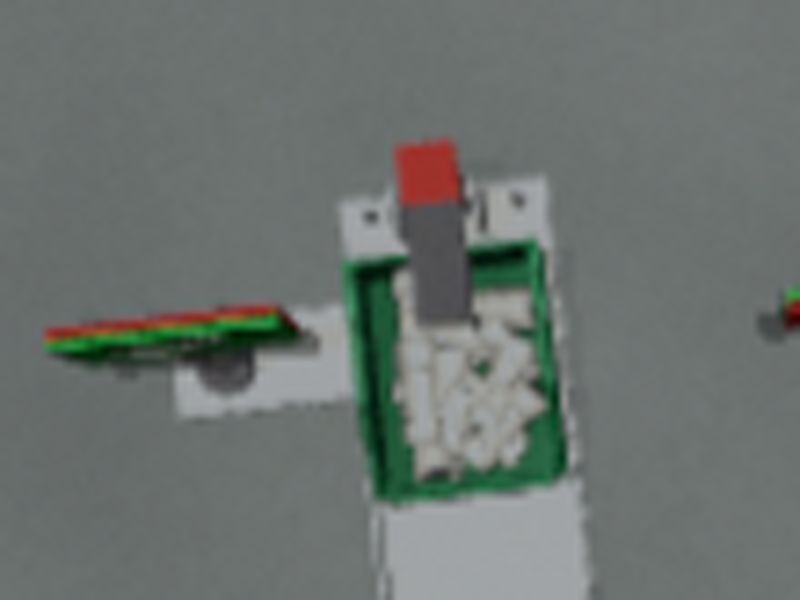

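```bash
python3 - <<'E'
from h import *
for n in("top","scene"):
    a=pickle.load(open(f"{n}0.pkl","rb"))["image"];b=pickle.load(open(f"{n}4.pkl","rb"))["image"]
    r=[]
    for im in(a,b):
        im=im.astype(float);m=(im[...,0]>150)&(im[...,1]<90)&(im[...,2]<90)
        nn,lab,stt,cen=cv2.connectedComponentsWithStats(m.astype(np.uint8))
        r.append([(np.round(cen[i],2).tolist(),int(stt[i,4])) for i in range(1,nn) if stt[i,4]>15])
    print(n,r)
E
```

```text
top [[([300.06, 153.43], 49), ([208.08, 163.04], 48)], [([300.08, 153.57], 53), ([208.17, 163.26], 54)]]
scene [[([193.67, 189.38], 52), ([271.76, 235.94], 63)], [([193.88, 189.35], 52), ([271.95, 235.86], 63)]]
```

>>> apply_moves([
  [5,0,-30,0.1,-1],
  [0,0,-40,0.12,-1],
  [0,0,-40,0.12,-0.4],
  [0,0,-40,0.12,0],
  [0,0,-40,0.12,0],
])

```text
t: 6.07
position: [0.4639, -0.2496, 0.2259]
tcp_rot: [0.028, 0.206, 0.978, -0.017]
wrist_force: [1.2, -1.7, -0.7]
gripper_width: 0.17
```

```bash
python3 - <<'E'
from h import *
to([.581,-.1155,.255],np.pi/2+.25)
E
```

```text
t 6.07 pos [ 0.4639 -0.2496  0.2259] lane [-0.1196  0.0158  0.2259] yaw 2.728 j [-0.7   0.19  1.67 -0.    1.22 -1.86] F [ 1.2 -1.7 -0.7] g 0.17
tool mm [-53.3 169.8 -29.1]
turn 0.907
```

>>> apply_moves([
  [0,0,-30,0.12,0],
  [0,0,0,0.12,0],
  [0,0,0,0.12,0],
  [0,0,0,0.12,0],
  [0,0,0,0.12,0],
])

```text
t: 6.48
position: [0.4708, -0.2502, 0.2736]
tcp_rot: [0.048, 0.495, 0.867, -0.008]
wrist_force: [1.1, 0.8, 0.2]
gripper_width: 0.487
```

```bash
cat >> h.py <<'E'
def tilt():
    s,_=st();w,x,y,z=s["tcp_rot"];v=np.array([2*(x*z+w*y),2*(y*z-w*x)]);print("tilt",v.round(3),"sum",round(sum(s["joint_pos"][[1,2,4]] if hasattr(s["joint_pos"],"shape") else [s["joint_pos"][i] for i in(1,2,4)]),3))
E
python3 - <<'E'
from h import *
to([.581,-.1155,.255],np.pi/2+.25);tilt()
E
```

```text
t 6.48 pos [ 0.4708 -0.2502  0.2736] lane [-0.113   0.0139  0.2736] yaw 2.102 j [-0.7   0.15  1.6   0.    1.29 -1.23] F [1.1 0.8 0.2] g 0.49
tool mm [ 60.3 163.3  18.6]
turn 0.281
tilt [ 0.074 -0.061] sum 3.045
```

>>> apply_moves([
  [0,0,0,0,0],
  [0,0,0,0,0],
  [0,0,0,0,0],
])

```text
t: 6.73
position: [0.4728, -0.2499, 0.2748]
tcp_rot: [0.049, 0.494, 0.868, -0.008]
wrist_force: [-0.8, -0.5, -0.0]
gripper_width: 0.501
```

```bash
python3 - <<'E'
from h import *
to([.581,-.1155,.255],np.pi/2+.25);tilt()
E
```

```text
t 6.73 pos [ 0.4728 -0.2499  0.2748] lane [-0.111   0.0138  0.2748] yaw 2.105 j [-0.7   0.15  1.6   0.    1.29 -1.23] F [-0.8 -0.5 -0. ] g 0.5
tool mm [ 60.6 161.5  19.8]
turn 0.284
tilt [ 0.078 -0.063] sum 3.041
```

>>> apply_moves([
  [0,0,-8,0,0],
  [0,0,-8,0,0],
  [0,0,-8,0,0],
  [0,0,-8,0,0],
  [0,0,-8,0,0],
])

```text
t: 7.15
position: [0.4693, -0.2465, 0.3163]
tcp_rot: [0.048, 0.491, 0.87, -0.008]
wrist_force: [0.5, 0.7, -0.1]
gripper_width: 0.501
```

```bash
python3 - <<'E'
from h import *
to([.581,-.1155,.255],np.pi/2+.25);tilt();print(np.round(st()[0]["joint_pos"],3))
E
```

```text
t 7.15 pos [ 0.4693 -0.2465  0.3163] lane [-0.1138  0.0178  0.3163] yaw 2.113 j [-0.7   0.12  1.53  0.    1.39 -1.24] F [ 0.5  0.7 -0.1] g 0.5
tool mm [ 54.7 163.3  61.3]
turn 0.292
tilt [ 0.075 -0.06 ] sum 3.045
[-0.696  0.124  1.53   0.002  1.391 -1.24 ]
```

>>> apply_moves([
  [11,32,0,0.1,0],
  [11,32,0,0.1,0],
  [11,32,0,0.09,0],
  [11,32,0,0,0],
  [11,32,0,0,0],
])

```text
t: 7.57
position: [0.5996, -0.1417, 0.3286]
tcp_rot: [0.053, 0.62, 0.783, -0.002]
wrist_force: [1.4, -0.6, -0.3]
gripper_width: 0.501
```

```bash
python3 - <<'E'
from h import *
to([.581,-.1155,.255],np.pi/2+.25);tilt();print(np.round(st()[0]["joint_pos"],3))
E
```

```text
t 7.57 pos [ 0.5996 -0.1417  0.3286] lane [0.0341 0.0958 0.3286] yaw 1.798 j [-0.39  0.28  1.3  -0.03  1.45 -0.62] F [ 1.4 -0.6 -0.3] g 0.5
tool mm [ 29.7 -12.2  73.6]
turn -0.022
tilt [ 0.082 -0.069] sum 3.04
[-0.395  0.281  1.305 -0.032  1.454 -0.623]
```

```bash
cat >> h.py <<'E'
def to3(world,yawt=None):
    from scipy.spatial.transform import Rotation as R
    s,yaw=st();w,x,y,z=s["tcp_rot"];r=R.from_quat([x,y,z,w])
    print("exact tool mm",np.round(1000*r.inv().apply(np.array(world)-s["position"]),1))
E
python3 - <<'E'
from h import *
to3([.581,-.1155,.225])
E
```

```text
exact tool mm [ 38.5 -18.6  99.6]
```

>>> apply_moves([
  [13,-6,25,0,-0.2],
  [13,-6,25,-0.02,-0.2],
  [12,-6,25,0,-0.2],
  [0,0,20,0,-0.2],
])

```text
t: 7.9
position: [0.5925, -0.1113, 0.2364]
tcp_rot: [0.063, 0.609, 0.791, 0.002]
wrist_force: [-0.3, 0.5, 0.5]
gripper_width: 0.402
```

```bash
python3 - <<'E'
from h import *
from station import read_camera
to([.581,-.1155,.225],np.pi/2+.25);tilt();to3([.581,-.1155,.225]);to3([.581,-.1155,.187])
for n,x0,y0,w in (("scene",160,100,130),("top",220,130,130)):
    p=read_camera(n); pickle.dump(p,open(f"{n}5.pkl","wb"))
    cv2.imwrite(f"pics/{n}5.png",cv2.resize(p["image"][y0:y0+w*3//4,x0:x0+w,::-1],(800,600),interpolation=cv2.INTER_CUBIC))
E
```

```text
t 7.9 pos [ 0.5925 -0.1113  0.2364] lane [0.033  0.1269 0.2364] yaw 1.826 j [-0.35  0.29  1.52 -0.04  1.21 -0.6 ] F [-0.3  0.5  0.5] g 0.4
tool mm [ -1.1 -12.2  11.4]
turn 0.005
tilt [ 0.102 -0.073] sum 3.021
exact tool mm [ -0.  -13.1  10.4]
exact tool mm [  3.7 -16.1  48.1]
```

View pics/scene5.png

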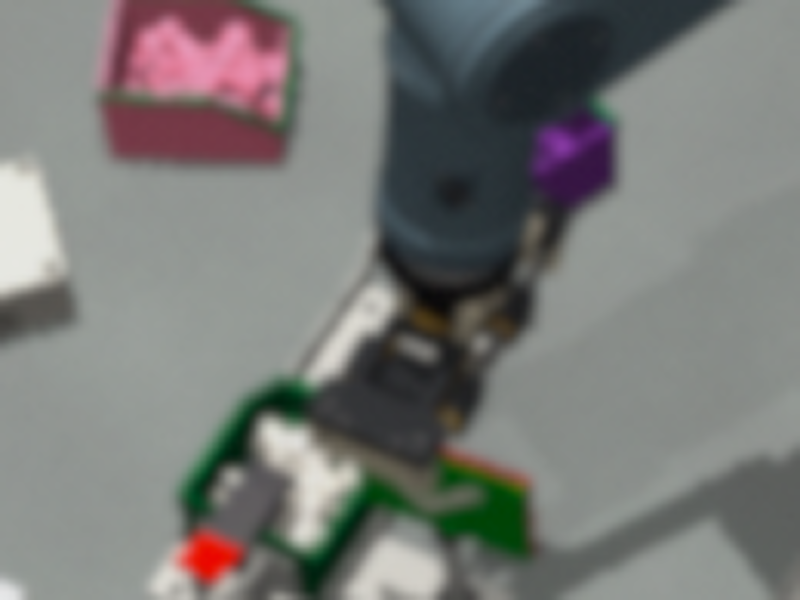

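View pics/top5.png

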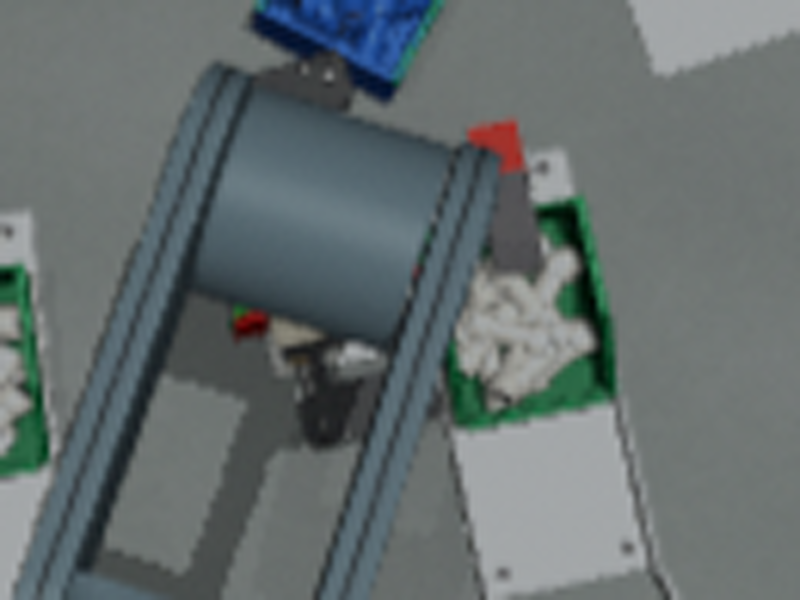

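>>> apply_moves([
  [3,-17,3,0,-0.3],
  [2,-1,20,0,-0.4],
  [1,0,20,0,-0.5],
  [0,0,3,0,-0.6],
])

```text
t: 8.33
position: [0.5812, -0.1174, 0.1941]
tcp_rot: [0.066, 0.609, 0.79, 0.002]
wrist_force: [-0.5, 0.5, 0.2]
gripper_width: 0.229
```

```bash
python3 - <<'E'
from h import *
from station import read_camera
to([.5785,-.1137,.187],np.pi/2+.25);tilt();to3([.5785,-.1137,.187])
for n,x0,y0,w in (("scene",160,110,130),):
    p=read_camera(n)
    cv2.imwrite(f"pics/{n}6.png",cv2.resize(p["image"][y0:y0+w*3//4,x0:x0+w,::-1],(800,600),interpolation=cv2.INTER_CUBIC))
E
```

```text
t 8.33 pos [ 0.5812 -0.1174  0.1941] lane [0.0207 0.1232 0.1941] yaw 1.824 j [-0.37  0.3   1.61 -0.04  1.1  -0.61] F [-0.5  0.5  0.2] g 0.23
tool mm [ 4.3 -1.7  7.1]
turn 0.003
tilt [ 0.107 -0.076] sum 3.014
exact tool mm [ 4.9 -2.2  6.5]
```

View pics/scene6.png

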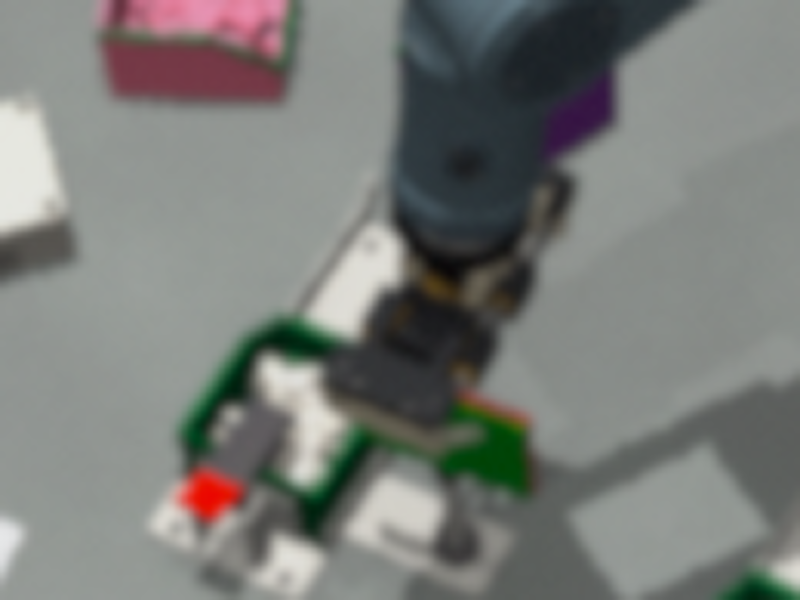

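>>> apply_moves([
  [4,-2,6,0.1,-0.68],
  [0,0,0,0.12,-0.68],
  [0,0,0,0.12,-0.68],
  [0,0,0,0.12,-0.68],
  [0,0,0,0.12,-0.68],
])

```text
t: 8.8
position: [0.5798, -0.1174, 0.1966]
tcp_rot: [0.064, 0.816, 0.574, 0.021]
wrist_force: [-2.3, 0.0, -3.4]
gripper_width: 0.161
```

```bash
python3 - <<'E'
from h import *
to([.5785,-.1137,.187],-np.pi/2+.192);tilt();to3([.5785,-.1137,.187])
E
```

```text
t 8.8 pos [ 0.5798 -0.1174  0.1966] lane [0.0194 0.1234 0.1966] yaw 1.224 j [-0.37  0.3   1.61 -0.04  1.11 -0.01] F [-2.3  0.  -3.4] g 0.16
tool mm [ 3.  -2.5  9.6]
turn 2.603
tilt [ 0.108 -0.08 ] sum 3.012
exact tool mm [ 3.4 -3.7  9.1]
```

>>> apply_moves([
  [2,-2,4,0.12,-0.68],
  [1,-1,4,0.12,-0.68],
  [0,0,3,0.12,-0.68],
  [0,0,2,0.12,-0.68],
  [0,0,1,0.12,-0.68],
])

```text
t: 9.22
position: [0.5807, -0.1159, 0.1934]
tcp_rot: [0.055, 0.953, 0.296, 0.041]
wrist_force: [-2.2, 0.6, -3.1]
gripper_width: 0.167
```

```bash
python3 - <<'E'
from h import *
from station import read_camera
to([.5785,-.1137,.187],-np.pi/2+.192);tilt();to3([.5785,-.1137,.187])
for n,x0,y0,w in (("scene",160,110,130),):
    p=read_camera(n)
    cv2.imwrite(f"pics/{n}7.png",cv2.resize(p["image"][y0:y0+w*3//4,x0:x0+w,::-1],(800,600),interpolation=cv2.INTER_CUBIC))
E
```

```text
t 9.22 pos [ 0.5807 -0.1159  0.1934] lane [0.0205 0.1247 0.1934] yaw 0.605 j [-0.36  0.3   1.61 -0.04  1.09  0.62] F [-2.2  0.6 -3.1] g 0.17
tool mm [-0.5 -3.   6.4]
turn 1.983
tilt [ 0.111 -0.081] sum 3.009
exact tool mm [-0.8 -3.8  5.9]
```

View pics/scene7.png

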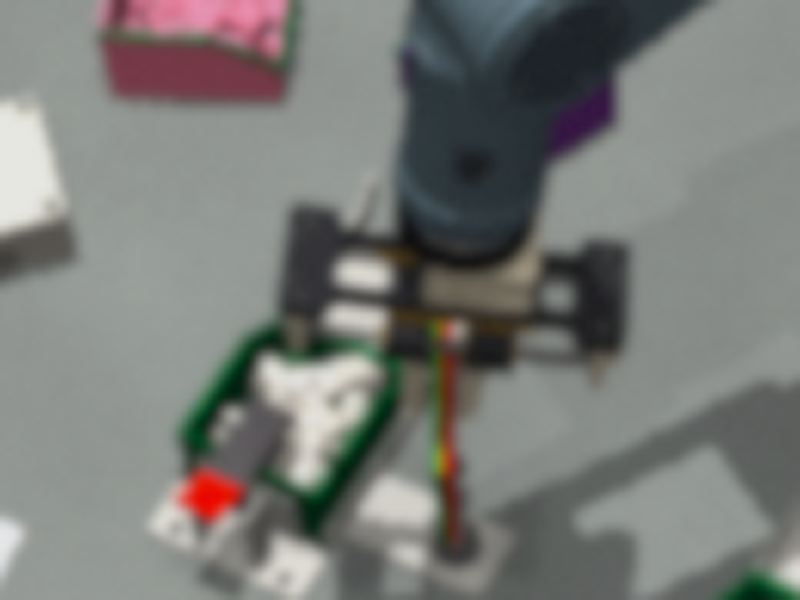

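>>> apply_moves([
  [0,-2,3,0.12,-0.68],
  [0,-1,3,0.12,-0.68],
  [0,0,2,0.12,-0.68],
  [0,0,1,0.12,-0.68],
  [0,0,1,0.12,-0.68],
])

```text
t: 9.68
position: [0.583, -0.1151, 0.1926]
tcp_rot: [0.041, 0.997, -0.003, 0.059]
wrist_force: [-0.7, 1.5, -0.6]
gripper_width: 0.159
```

>>> apply_moves([
  [0,0,2,0.12,-0.68],
  [0,0,2,0.12,-0.68],
  [0,0,1,0.12,-0.68],
  [0,0,1,0.12,-0.68],
  [0,0,1,0.12,-0.68],
])

```text
t: 10.1
position: [0.5877, -0.1171, 0.1953]
tcp_rot: [0.021, 0.949, -0.305, 0.074]
wrist_force: [-1.2, -1.8, -1.9]
gripper_width: 0.159
```

```bash
python3 - <<'E'
from h import *
from station import read_camera
to([.5785,-.1137,.187],-np.pi/2+.192);tilt();to3([.5785,-.1137,.187])
for n,x0,y0,w in (("scene",160,110,130),):
    p=read_camera(n)
    cv2.imwrite(f"pics/{n}8.png",cv2.resize(p["image"][y0:y0+w*3//4,x0:x0+w,::-1],(800,600),interpolation=cv2.INTER_CUBIC))
E
```

```text
t 10.1 pos [ 0.5877 -0.1171  0.1953] lane [0.0272 0.1222 0.1953] yaw -0.622 j [-0.36  0.3   1.61 -0.04  1.08  1.85] F [-1.2 -1.8 -1.9] g 0.16
tool mm [-9.5  2.6  8.3]
turn 0.756
tilt [ 0.127 -0.086] sum 2.992
exact tool mm [-10.6   2.6   6.7]
```

View pics/scene8.png

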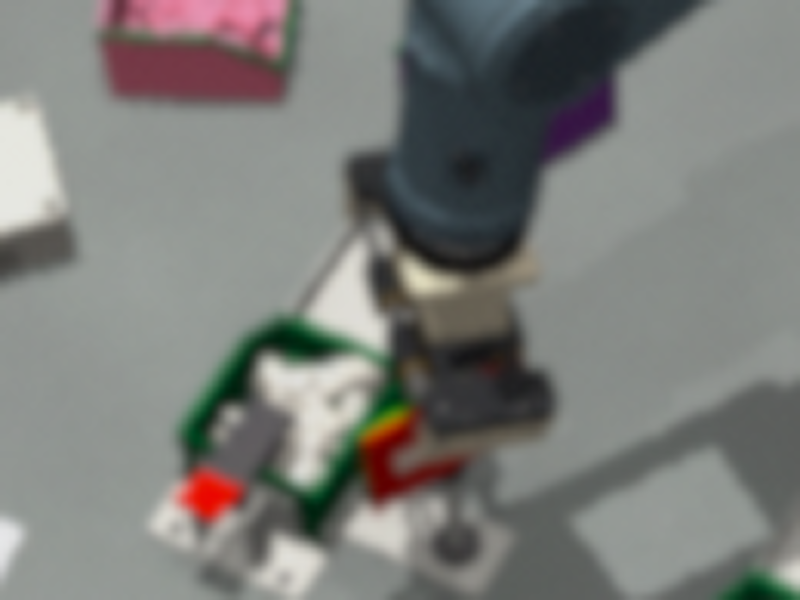

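>>> apply_moves([
  [-5,1,4,0.12,-0.68],
  [-4,1,3,0.12,-0.68],
  [-2,0,2,0.12,-0.68],
  [-1,0,1,0.12,-0.68],
  [0,0,1,0.12,-0.68],
])

```text
t: 10.57
position: [0.583, -0.1187, 0.1928]
tcp_rot: [0.001, 0.816, -0.571, 0.085]
wrist_force: [-3.9, 0.1, -1.7]
gripper_width: 0.159
```

```bash
python3 - <<'E'
from h import *
to([.5785,-.1137,.187],-np.pi/2+.192);tilt();to3([.5785,-.1137,.187])
E
```

```text
t 10.57 pos [ 0.583  -0.1187  0.1928] lane [0.0222 0.1215 0.1928] yaw -1.228 j [-0.36  0.29  1.64 -0.05  1.05  2.45] F [-3.9  0.1 -1.7] g 0.16
tool mm [-6.3  2.5  5.8]
turn 0.151
tilt [ 0.138 -0.098] sum 2.977
exact tool mm [-7.   3.   4.6]
```

>>> apply_moves([
  [-2,1,2,0.1,-0.7],
  [-2,0,1,0.07,-0.72],
  [0,0,1,0.03,-0.74],
  [0,0,1,0,-0.74],
])

```text
t: 10.9
position: [0.5807, -0.1187, 0.1925]
tcp_rot: [-0.005, 0.757, -0.648, 0.086]
wrist_force: [-1.8, 2.1, -0.4]
gripper_width: 0.132
```

```bash
python3 - <<'E'
from h import *
from station import read_camera
to([.5785,-.1137,.187],-np.pi/2+.192);tilt();to3([.5785,-.1137,.187])
for n,x0,y0,w in (("scene",180,130,90),("top",220,120,90)):
    p=read_camera(n); pickle.dump(p,open(f"{n}9.pkl","wb"))
    cv2.imwrite(f"pics/{n}9.png",cv2.resize(p["image"][y0:y0+w*3//4,x0:x0+w,::-1],(800,600),interpolation=cv2.INTER_CUBIC))
E
```

```text
t 10.9 pos [ 0.5807 -0.1187  0.1925] lane [0.02   0.1219 0.1925] yaw -1.424 j [-0.36  0.29  1.64 -0.06  1.05  2.65] F [-1.8  2.1 -0.4] g 0.13
tool mm [-5.3  1.5  5.5]
turn -0.045
tilt [ 0.137 -0.103] sum 2.977
exact tool mm [-5.9  2.1  4.6]
```

View pics/scene9.png

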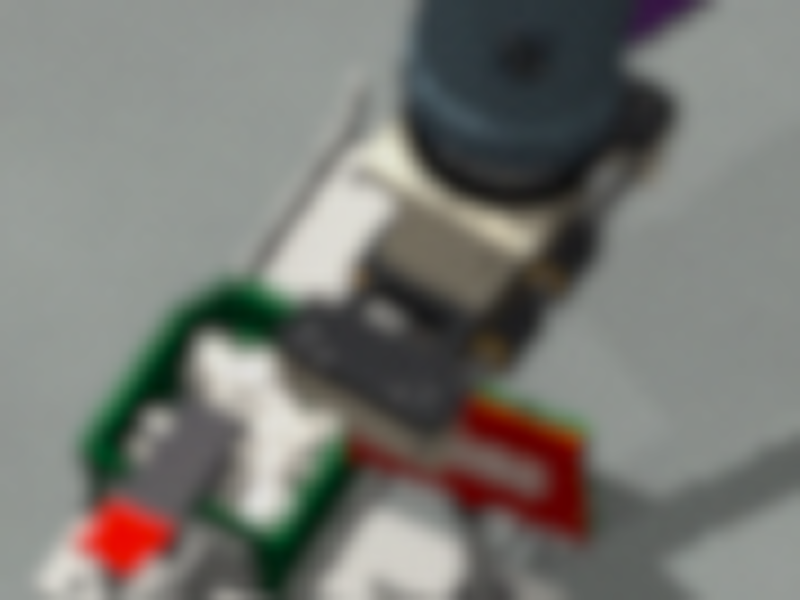

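View pics/top9.png

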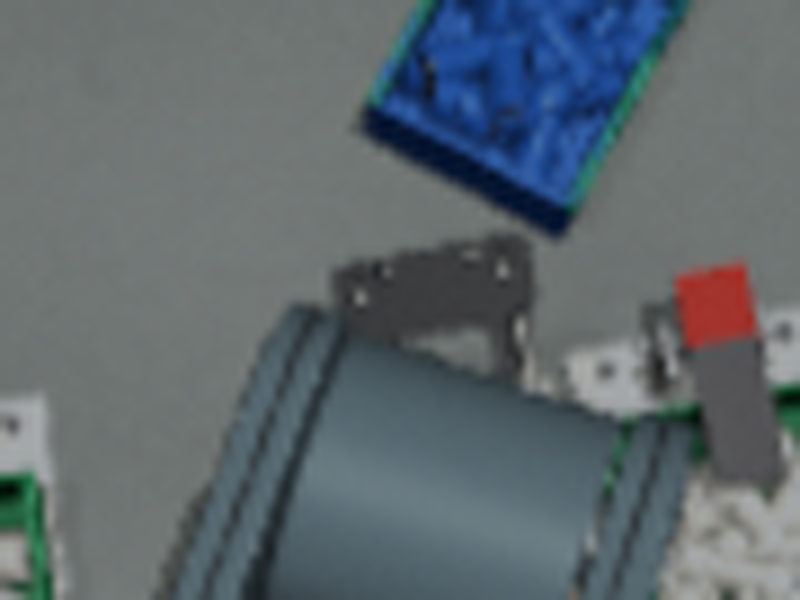

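```bash
python3 - <<'E'
from h import *
q=pickle.load(open("scene9.pkl","rb"))
t=lambda c:np.array(c)/800*90-0.5*(1-90/800)+[180,130]
print(W2L(L0,ray(q,[t((475,390)),t((590,430))],.184)))
e=W2L(L0,ray(q,[t((470,405)),t((585,440))],.184));print(e,np.arctan2(e[1,0]-e[0,0],e[1,1]-e[0,1]))
e=W2L(L0,ray(q,[t((582,545))],.104));print(e)
x0,y0,w=215,160,40
cv2.imwrite("pics/sz.png",cv2.resize(q["image"][y0:y0+w*3//4,x0:x0+w,::-1],(800,600),interpolation=cv2.INTER_CUBIC))
E
```

```text
[[0.02383737 0.13145092 0.184     ]
 [0.01990027 0.18090182 0.184     ]]
[[0.03092006 0.13304689 0.184     ]
 [0.02489669 0.1812998  0.184     ]] -0.12418661234395774
[[0.02735615 0.1785918  0.104     ]]
```

>>> apply_moves([
  [0,0,0,0,-0.1],
  [0,0,0,0,-0.1],
  [0,0,0,0,-0.1],
  [0,0,-3,0,-0.1],
  [0,0,-5,0,-0.1],
])

```text
t: 11.42
position: [0.583, -0.1195, 0.2033]
tcp_rot: [-0.006, 0.759, -0.644, 0.09]
wrist_force: [0.3, 0.1, 0.0]
gripper_width: 0.428
```

>>> apply_moves([
  [0,0,-15,0,-0.1],
  [0,0,-35,0,-0.1],
  [0,0,-40,0,-0.1],
  [0,0,-40,0,-0.1],
  [0,0,-10,0,-0.1],
])

```text
t: 11.83
position: [0.5612, -0.1041, 0.345]
tcp_rot: [-0.005, 0.76, -0.644, 0.087]
wrist_force: [1.3, -0.3, 1.7]
gripper_width: 0.45
```

```bash
python3 - <<'E'
from h import *
to([.5,.0,.28],-np.pi/2+.192);tilt();to3([.4,.1,.3])
E
```

```text
t 11.83 pos [ 0.5612 -0.1041  0.345 ] lane [0.0036 0.1401 0.345 ] yaw -1.413 j [-0.35  0.15  1.44 -0.05  1.38  2.63] F [ 1.3 -0.3  1.7] g 0.45
tool mm [-112.4   44.1   65. ]
turn -0.035
tilt [ 0.139 -0.104] sum 2.974
exact tool mm [-230.6  128.2    0.6]
```

>>> apply_moves([
  [-35,20,0,0,0],
  [-35,20,0,0,0],
  [-35,20,0,0,0],
  [-35,20,0,0,0],
  [-35,15,0,0,0],
])

```text
t: 12.25
position: [0.4449, 0.0488, 0.3192]
tcp_rot: [-0.009, 0.757, -0.647, 0.098]
wrist_force: [0.5, 0.9, -0.2]
gripper_width: 0.501
```

```bash
python3 - <<'E'
from h import *
from station import read_camera
to([.4,.1,.28]);tilt()
for n,x0,y0,w in (("scene",180,130,90),("top",240,130,90)):
    p=read_camera(n); pickle.dump(p,open(f"{n}10.pkl","wb"))
    cv2.imwrite(f"pics/{n}10.png",cv2.resize(p["image"][y0:y0+w*3//4,x0:x0+w,::-1],(800,600),interpolation=cv2.INTER_CUBIC))
E
```

```text
t 12.25 pos [0.4449 0.0488 0.3192] lane [-0.0813  0.3123  0.3192] yaw -1.424 j [-0.06 -0.06  1.73 -0.11  1.31  2.94] F [ 0.5  0.9 -0.2] g 0.5
tool mm [-57.2  36.9  39.2]
tilt [ 0.16  -0.113] sum 2.974
```

View pics/scene10.png

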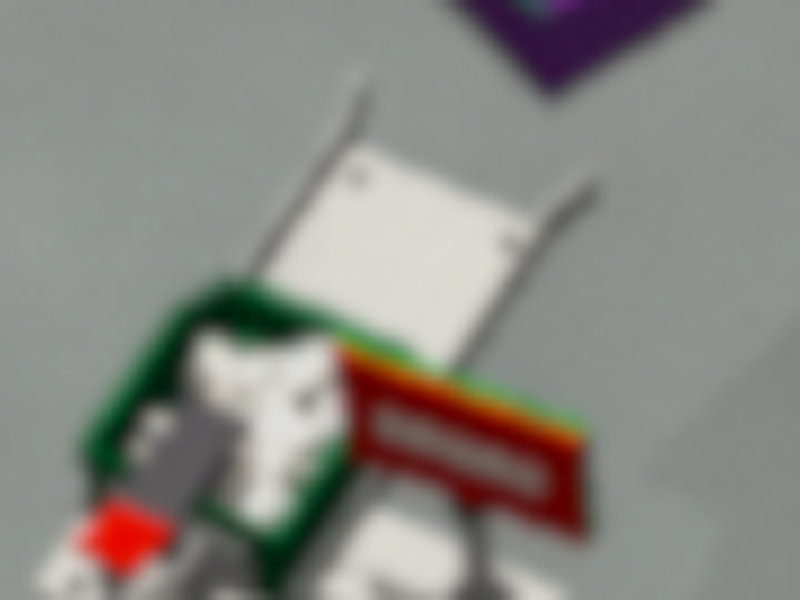

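View pics/top10.png

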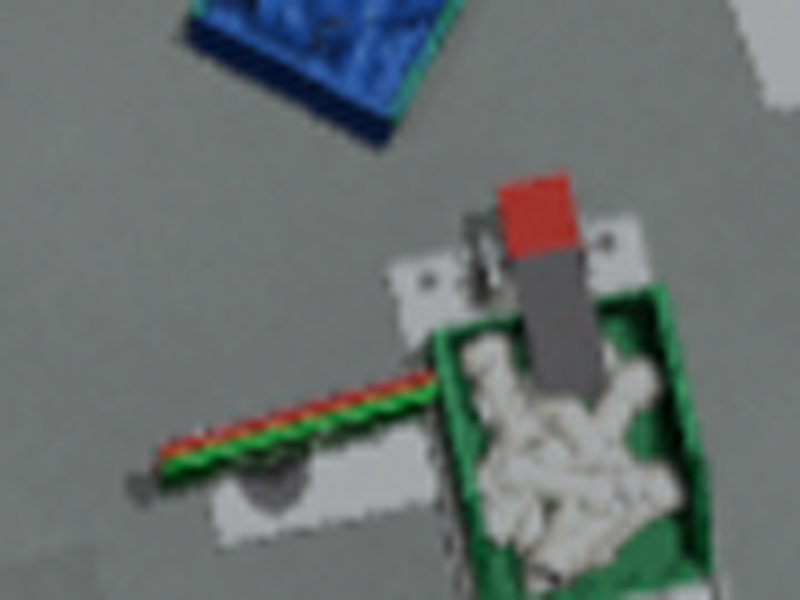

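```bash
python3 - <<'E'
from h import *
p=pickle.load(open("top10.pkl","rb"));q=pickle.load(open("scene10.pkl","rb"))
z=lambda c,o:np.array(c)/800*90-0.5*(1-90/800)+np.array(o)
def ang(e): d=e[1]-e[0]; return np.arctan2(-d[0],d[1])
e=W2L(L0,ray(p,[z((430,380),(240,130)),z((160,460),(240,130))],.184));print(e.round(4),ang(e))
e=W2L(L0,ray(q,[z((340,345),(180,130)),z((585,437),(180,130))],.184));print(e.round(4),ang(e))
e=W2L(L0,ray(q,[z((590,542),(180,130))],.104));print(e)
for nm,a,b,h in (("foot",(435,503),(222,545),.004),("rear",(640,215),(390,265),.004),("rim",(660,288),(435,325),.069)):
    e=W2L(L0,ray(p,[z(a,(240,130)),z(b,(240,130))],h));print(nm,e.round(4).tolist(),ang(e))
# guide direction & per-column boundary of sign in top
im=p["image"].astype(float);pts=[]
for u in range(260,288):
    col=im[150:190,u];
    r=np.where((col[:,0]>110)&(col[:,0]>1.6*col[:,2])&(col[:,0]>col[:,1]*1.3))[0]; g=np.where((col[:,1]>110)&(col[:,1]>1.5*col[:,0]))[0]
    if len(r) and len(g): pts.append((u,150+(r.mean()+g.mean())/2))
pts=np.array(pts);print(len(pts));k=np.polyfit(pts[:,0],pts[:,1],1)
e=W2L(L0,ray(p,[(285,np.polyval(k,285)),(263,np.polyval(k,263))],.184));print(e.round(4),ang(e),"rms",np.std(pts[:,1]-np.polyval(k,pts[:,0])))
E
```

```text
[[0.0245 0.0702 0.184 ]
 [0.0166 0.1788 0.184 ]] 0.07226562681530198
[[0.0293 0.0731 0.184 ]
 [0.0237 0.1807 0.184 ]] 0.052670493785391785
[[0.02461198 0.18086316 0.104     ]]
foot [[-0.0077, 0.0563, 0.004], [-0.0056, 0.1516, 0.004]] -0.021925754373617722
rear [[0.0975, -0.0608, 0.004], [0.0995, 0.052, 0.004]] -0.01833128993720438
rim [[0.0553, -0.0485, 0.069], [0.0604, 0.0476, 0.069]] -0.05322889765717046
28
[[0.0232 0.0808 0.184 ]
 [0.0189 0.1591 0.184 ]] 0.05464591879355185 rms 0.12659520481906436
```

```bash
python3 - <<'E'
from h import *
p=pickle.load(open("top10.pkl","rb"))
x0,y0,w=270,145,110
cv2.imwrite("pics/lane.png",cv2.resize(p["image"][y0:y0+w*3//4,x0:x0+w,::-1],(800,600),interpolation=cv2.INTER_CUBIC))
cv2.imwrite("pics/top10full.png",cv2.resize(p["image"][...,::-1],(800,600)))
E
```

```text
(no output)
```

View pics/lane.png

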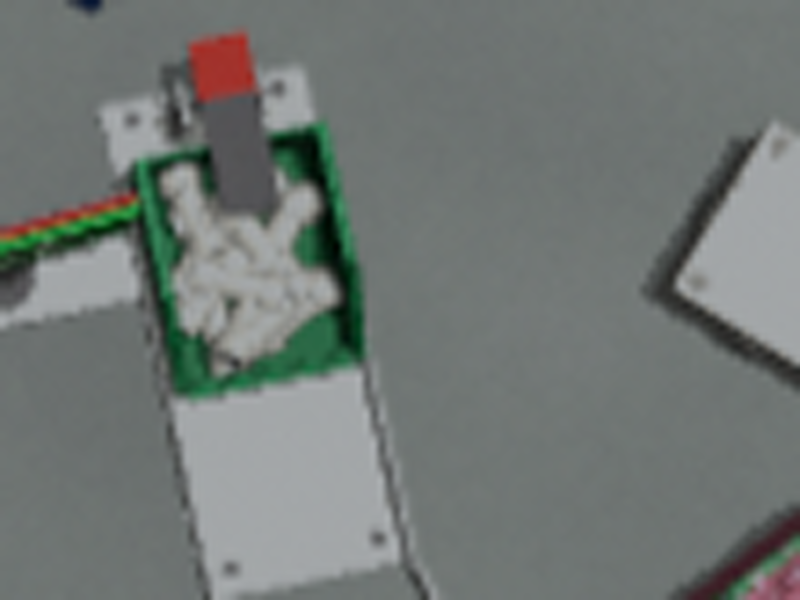

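View pics/top10full.png

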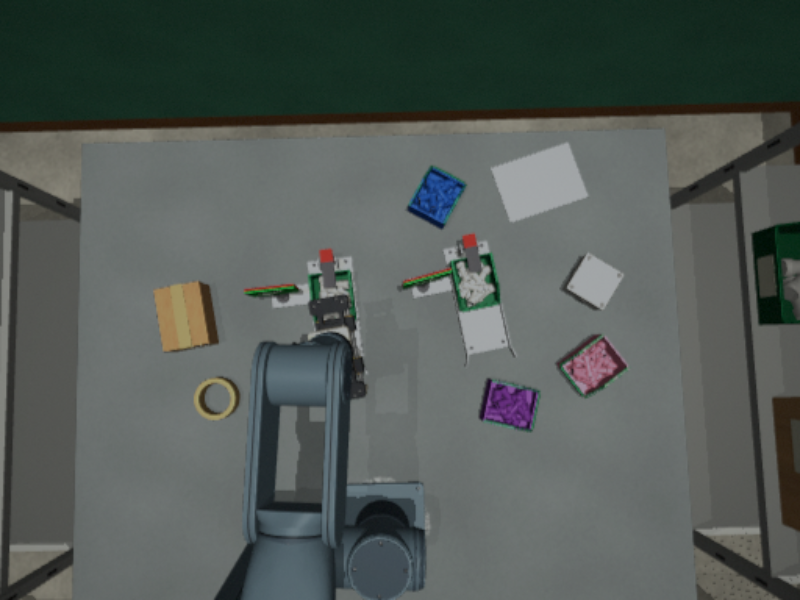

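```bash
python3 - <<'E'
from h import *
p=pickle.load(open("top10.pkl","rb"))
z=lambda c:np.array(c)/800*110-0.5*(1-110/800)+np.array([270,145])
e=ray(p,[z(c) for c in((132,120),(278,88),(232,568),(377,538))],.004)
for a,b in((2,0),(3,1)): print(np.arctan2(e[a-0,1]*-1+e[b,1],e[b,0]-e[a,0]))
print(W2L(L0,e).round(4))
r=(e[0]+e[1]-e[2]-e[3]);print("yaw",np.arctan2(r[1],r[0]))
E
```

```text
0.1831769720458185
0.17538281198648265
[[ 0.0893  0.0371  0.004 ]
 [ 0.0893 -0.0437  0.004 ]
 [-0.1569  0.0393  0.004 ]
 [-0.1579 -0.0396  0.004 ]]
yaw 0.17927100675664145
```

```bash
python3 - <<'E'
from station import workorder,manip
s=manip.read_state();print(s["t"],s["wrist_force"],s["joint_vel"])
print(workorder.close_job())
E
```

```text
12.35 [ 0.31490235 -0.254878    0.89703786] [-0.06861484  0.04345425 -0.07132779 -0.03026    -0.02938808 -0.08154126]
the job is handed in; nothing more can be done
None
```

I pushed the refill bin home, turned its sign so green faces the front, and handed the job in at about 12.4 s. No verdict came back.

**Bin:** I pushed it with closed fingers on its front lip until it met the stop solidly (about 31 N in the lane direction). Afterwards the catch's red tab was back at its resting place to within about 0.2 pixel in both cameras. The strip overlaps the bin's back as it does in the stocked lane. The measured rear rim was 0 to 5 mm short of the stop, which is the limit of my pixel readings.

**Sign:** I straddled the plate from above with a narrow gap, turned it half round and let go. The last pictures show green to the front and red to the rear. It is about 0.07 to 0.085 rad off square, against the 0.18 rad allowed. That puts the sign's edge at about x 24 mm in the lane, inside the 10 to 30 mm band.

**Everything else:** The arm was clear at 0.32 m height with almost no force on the wrist. The stocked lane's bin, partly hidden by the arm, its sign and the other things looked unmoved in the last top picture; I did not measure them.

**Checks that disagreed:**
- **Tool tilt:** the tool gradually tilted to about 0.2 rad over the run. The moves could not correct this, which is why I straddled the sign instead of gripping it.
- **Lane direction:** my two estimates of the lane's direction differed by about 0.013 rad. The sign error above allows for that.

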